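# Clip a stepped shaft into the inclined nest of a laser gauge

### The arm

A 6-joint arm with a two-finger parallel gripper is mounted at the origin on the work surface. World frame = base frame: x ahead of the robot, y to its left, z up, the work surface at z = 0. Lengths are in m, angles in degrees, forces in N, time in s.
With the tool pointing down it reaches from about 0.4 to 0.825 m from the base axis. Payload 7 kg.
Tool frame: the origin (TCP) lies at the centre of the arm's flange, where the gripper is bolted on; the fingertips stand 178 mm ahead of it and the grasp point (between the pads) lies 159 mm ahead of it; x points along the fingers, y is the direction in which the jaws open and shut, and the axes are right-handed (so a half turn about x gives the same grasp; the last joint's range is limited). The gripper opens to 88 mm and grips with 3 to 60 N. Pads are 19 mm wide; open, the fingers measure 130 mm over their backs; the gripper's body (78 mm by 193 mm) begins 47 mm behind the grasp point.
Start: joints at [-49.956, 20.546, 0.682, 0, -70.136, -16.507], TCP at [0.27, -0.619, 0.405] pointing down, gripper open.
Joint ranges: [-176.03, 176.03], [-82.01, 121.73], [-58.28, 71.71], [-173.87, 95.51], [-174.79, -0.11], [-173.66, 173.66]. Speed limits (degrees/s): [136.94, 136.94, 172.46, 180, 180, 180].

### API

Orientations are given as [roll, pitch, yaw] about the fixed x, y, z axes, in that order (R = Rz(yaw) Ry(pitch) Rx(roll)).
In Python, from plant import ctrl gives the robot as it stands. The module is installed in compiled form; this text tells all that it offers.
- The arm moves only by the shell command python3 -m inch 'ROWS'. ROWS is JSON, one flat list of numbers, 7 for each row, row after row: the shift along the tool's x, y, z in m, then the turn, a rotation vector about the tool's x, y, z in degrees, then the finger opening in m, from 0 to 0.0876. In form: [dx, dy, dz, rx, ry, rz, hand, dx, dy, dz, rx, ry, rz, hand, ...]. A call has 1 to 20 rows; each row shifts and turns the pose as measured when the row begins, along the tool's axes as they then stand; what a row does not reach is not made up. A row lasts 1/8 s, in which the tool goes at most 62.5 mm and 10.7 degrees, less where a joint would pass 70% of its speed; a pose out of reach is approached as far as the arm can. A call with a gripper value outside its range is refused whole. The fingers move at their own pace and stop on an object; the grip force is fixed at half the most. Time passes only in rows, so rows that do not move let the fingers close. It gives the time, the measured TCP pose, the force and the opening at its end, in the units of the state.
- ctrl.get_obs(): the state, without advancing time (a new reading comes with each control period).
- ctrl.snapshot(name): name is "scene" or "top"; returns a dict with "color" (420x560x3 uint8, red, green, blue), "depth" (420x560 float32, m along the optical axis (not along the pixel's ray), 0 where there is no reading), "K" (3x3 intrinsics, pixels), "position" and "attitude" of the camera in the world. Camera axes: x right, y up, looking along -z (the intrinsics and any distortion apply to the point x, -y, -z); pixel columns grow to the right and rows downward; lengths in m; the calibration is good to about 2 mm. A picture is of the moment at which its call begins.
- ctrl.close_job(): hands the job in, once; it reports no verdict.
The state is a dict: "clock": time; "joint_pos": joint angles; "qvel": joint speeds; "tau": joint torques, N m; "tool_pos": TCP position; "orientation": TCP orientation; "force": force on the tool from outside, world axes, zero at the start; "moment": the same for the moment, N m; "opening": finger opening in m.
Only numpy, scipy, OpenCV 4.12 (cv2) and the standard library are available. Lean on these libraries where they do the work, as an engineer would, in place of code of your own. Each camera call takes 0.05 s, during which the arm holds its last target.

### The job

Take the shaft that is stepped at one end only (a thin spigot on one end, the other end plain) from the vee rack and push it down past the sprung jaw into the sloping nest under the laser head, thin end uphill, until it sits fully home in both forks and the jaw has closed over it. Then slide it up the slope until its thin end rests against the sprung tip of the stop screw, feeling for it gently (it is a measuring datum, so no hard shove; the screw is set differently each time), and let go. Leave the other two pins in the rack and the loose nut where they are.

Things in the scene. Friction and masses are not known exactly. Their poses are not given: they have to be found in the camera images.
- shaft: The shaft to load: steel, in one of three places of the vee rack. Main part 14 mm diameter, 120 mm long, with a spigot 8 mm diameter, 25 mm long on its +y end only. Origin on the axis at the middle of the 120 mm part; y along the shaft towards the spigot. About 150 g. In the rack it lies level, origin 48 mm above the table, z up.
- shaft_tip (a point): Centre of the end face of the shaft's spigot, 85 mm from the shaft's origin along its +y.
- nest: Black plate 90 x 200 mm fixed at a slope of 28 degrees, with two forks and an end stop. Frame: y uphill along the seat, z out of the plate (leaning 28 degrees from vertical, downhill), x across. Origin: on the seated shaft's axis midway between the forks, 95 mm above the table, 28 mm above the plate's face. Forks at y = -44 and +44 mm, 14 mm wide along y, 74 mm free between them.
- stop: Bracket of the end stop, steel, 30 mm wide, 10 mm thick, 18 mm higher than the seated axis. Origin: its downhill face, on the seated axis (nest y = +97 mm), axes as the nest's. A 10 mm stop screw with a sprung 6 mm tip sticks out of it downhill on the axis, 5 to 23 mm in all: set differently each time, not measured. The tip yields 3 mm under 0.7 to 1.7 N, then is solid; it must not take over 20 N.
- jaw (a joint): Angle of the sprung jaw (rad), hinged along the slope at nest x = +10, z = -22 mm. 0 closed with no shaft; about 0.15 as a shaft passes its nose, which overhangs the seat at nest z = +7 mm; below 0.06 when closed over a seated shaft, which it presses down with some 4 N.
- rack: Vee rack, plate 200 x 115 mm, 10 mm thick, fixed, with three pairs of vee supports at x = -72, 0 and +72 mm; each pair at y = -44 and +44 mm and 12 mm thick, so 76 mm are free between them. Pins lie along y. Origin: centre of its underside on the table.
- plain_pin: Other pin in the rack, 14 mm diameter, 145 mm long, no step. Origin at its middle, y along it. To be left alone.
- double_pin: Other pin in the rack, 14 mm diameter and 110 mm long with a 20 mm long, 8 mm spigot on both ends. Origin at its middle, y along it. To be left alone.
- thumb_nut: Loose knurled nut 28 mm diameter, 18 mm high, standing on the table between rack and nest. Origin at its underside. To be left alone.
- fixture: Base plate 130 x 280 x 12 mm carrying nest and laser column. Origin on the table, 10 mm uphill of the nest's origin horizontally; y uphill, x as the nest's x. The laser head (45 x 50 mm) hangs over the upper fork: underside 215 mm above the table, spanning y = 20 to 70 mm; its column, 315 mm high, stands at y = 150 mm.
- clip (a point): Middle of the lower fork, on the seated axis (nest y = -44 mm). Its cheek at -x is fixed, its +x side is the sprung jaw. Fork floors lie 7 mm under the axis; the cheeks and the jaw flare outwards above, to a mouth about 22 mm wide at nest z = +20 mm. The upper fork (nest y = +44 mm) is a plain U, same heights, 15.6 mm wide.
Things that resemble listed ones, but are neither listed nor needed, are in the scene too. Leave any pink look-alike of the shaft alone.

How it is judged (in metres and radians):
On the way, in this order (a step that is already met when the one before it is completed fails the run):
1. the shaft, lying in the nest's direction above its seat, springs the jaw open (value of joint jaw above 0.09 rad and angle between the y axis of shaft and the y axis of nest, either way round below 0.35 rad and z of shaft in the frame of nest above 0.0025 m and distance between shaft and nest below 0.045 m).
2. the shaft sits in both forks with the jaw closed over it (value of joint jaw below 0.07 rad and angle between the y axis of shaft and the y axis of nest, either way round below 0.05 rad and z of shaft in the frame of nest between -0.003 and 0.002 m and distance between shaft and nest below 0.028 m), for 0.1 s.
At the end, for the whole second after the job is handed in: The shaft is at rest in both forks, spigot uphill: axis within 2 mm across and 1.5 mm in height of its seat and parallel to it within 0.04 rad, the jaw closed over it (below 0.07 rad), and the spigot's end face touching the sprung tip of the stop screw (more than 0.2 N) (value of joint jaw below 0.07 rad and angle between the y axis of shaft and the y axis of nest, either way round below 0.04 rad and z of shaft in the frame of nest between -0.002 and 0.0015 m and x of shaft in the frame of nest between -0.002 and 0.002 m and linear speed of shaft below 0.01 m/s and contact force between shaft and stop above 0.2 N and y of shaft_tip in the frame of nest above 0.067 m).
It fails at once if the shaft is shoved hard against the stop screw (over 20 N) (contact force between shaft and stop above 20 N).
It fails at once if another pin is moved by more than 15 mm (distance of any of plain_pin, double_pin from where it was at the start of the episode above 0.015 m).
It fails at once if the thumb nut is moved by more than 30 mm (distance of thumb_nut from where it was at the start of the episode above 0.03 m).
It also fails if it takes over 48 s, if anything falls off the work surface, if the arm or the gripper's body presses on something with over 40 N, if the wrist force passes 120 N, or if a joint passes its speed limit or range.

## Working session

There is one attempt and no reset: what is moved stays moved. The work goes in short steps, Python scripts to look and compute and a shell command to move; the robot and the scene stay as the last step left them, time stands still between calls to the robot, and variables do not carry over. Pictures are saved under pics/ and viewed, and the job is handed in when it is done.

```bash
mkdir -p pics; ls
cat > h.py <<'E'
import numpy as np,cv2,pickle
from plant import ctrl
from scipy.spatial.transform import Rotation as R
def snap(n,f):
    s=ctrl.snapshot(n); cv2.imwrite('pics/'+f+'.png',s['color'][:,:,::-1]); pickle.dump(s,open(f+'.pkl','wb')); return s
E
python3 - <<'E'
from h import *
o=ctrl.get_obs();print(o)
for n in('scene','top'):
    s=snap(n,n+'0');print(n,s['K'],s['position'],s['attitude'],[k for k in s])
E
```

```text
pics
{'clock': 0.0, 'joint_pos': array([-4.99554805e+01,  2.05890959e+01,  6.34694227e-01, -2.05733867e-02,
       -7.01357099e+01, -1.65056899e+01]), 'qvel': array([-0.01705196,  0.05555861, -0.04993515,  0.03481611,  0.08749506,
        0.00995444]), 'tau': array([-2.79102887e-04, -5.82721245e+01,  2.93045962e+01,  6.99710727e+00,
        6.85335224e-03, -1.41516525e-04]), 'tool_pos': array([ 0.26948258, -0.61865742,  0.40375443]), 'orientation': array([ 94.39367069,  89.90783565, 117.92549435]), 'force': array([ 0.7581745 , -0.68875179,  0.08376233]), 'moment': array([-0.02950508,  0.00592948,  0.00882786]), 'opening': 0.08772941520541608}
scene [[543.56487224   0.         294.36633893]
 [  0.         543.56487224 198.4682056 ]
 [  0.           0.           1.        ]] [ 1.14253948 -0.29122818  0.86676181] [42.98541262  0.43329205 65.2579043 ] ['color', 'depth', 'K', 'position', 'attitude']
top [[409.31654102   0.         274.84871126]
 [  0.         409.31654102 206.67304161]
 [  0.           0.           1.        ]] [0.41519986 0.02202416 1.08225883] [  4.10436499  -0.45870359 -90.19174379] ['color', 'depth', 'K', 'position', 'attitude']
```

View pics/scene0.png

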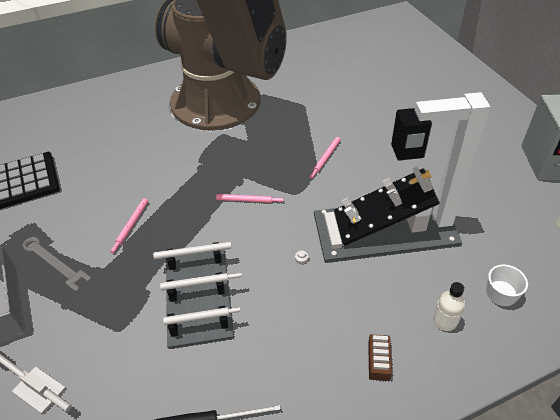

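View pics/top0.png

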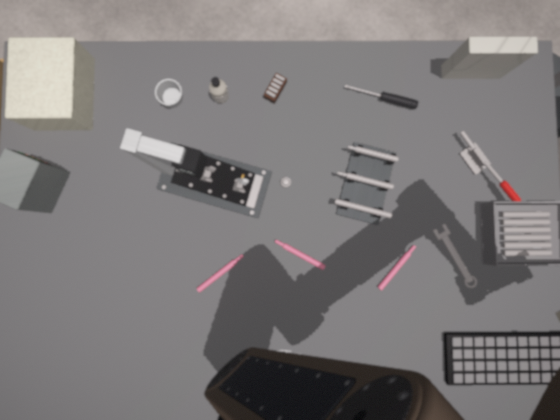

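The scene view has the rack around (200,290), the nest around (385,205), the nut at (302,256), and three pink look-alikes. The top view has the rack at (368,182), the nest at (220,185) and the nut at (286,182). I'll zoom in on the rack and the nest.

Run:
```python
from h import *
a=cv2.imread('pics/scene0.png');b=cv2.imread('pics/top0.png')
r=lambda im,x0,x1,y0,y1:cv2.resize(im[y0:y1,x0:x1],(400,300),interpolation=cv2.INTER_CUBIC)
o=np.vstack([np.hstack([r(a,140,260,235,325),r(a,140,260,265,355)]),np.hstack([r(b,320,420,135,210),r(b,320,420,160,235)])])
cv2.imwrite('pics/z1.png',o)
o=np.vstack([np.hstack([r(a,310,450,140,245),r(a,380,500,80,170)]),np.hstack([r(b,150,280,130,227),r(b,110,230,120,210)])])
cv2.imwrite('pics/z2.png',o)
```

```text
(no output)
```

View pics/z1.png

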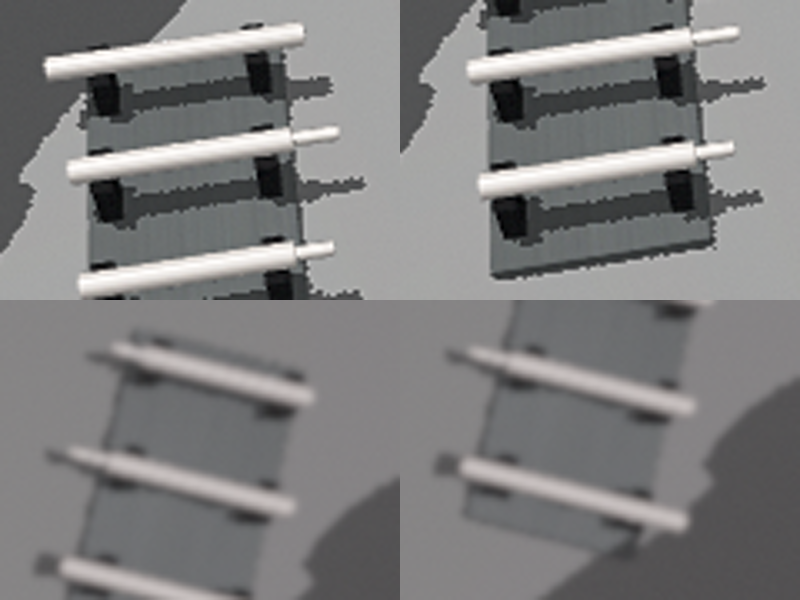

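View pics/z2.png

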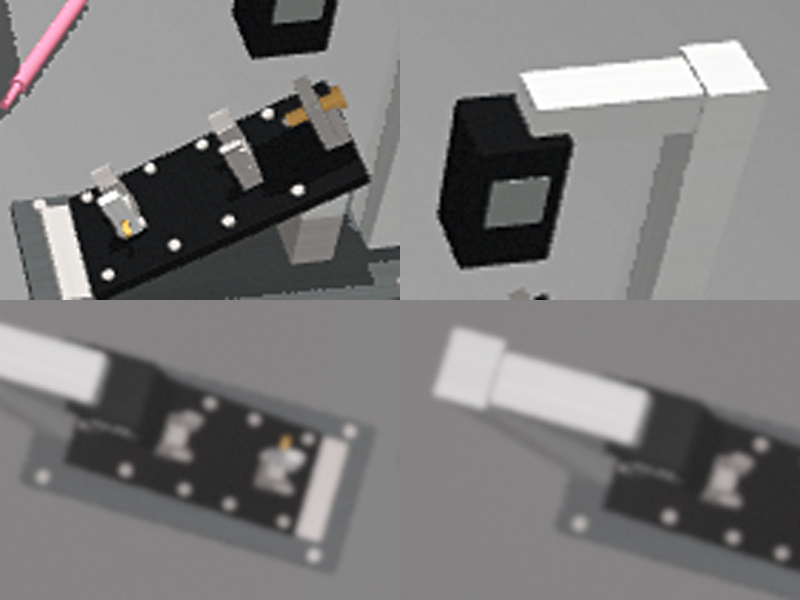

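The scene view shows a step at the right ends of the middle and near pins, and the far pin is plain. I need a closer look at the left ends.

Run:
```python
from h import *
s=pickle.load(open('scene0.pkl','rb'));a=s['color'][:,:,::-1]
r=lambda im,x0,x1,y0,y1:cv2.resize(im[y0:y1,x0:x1],(400,300),interpolation=cv2.INTER_NEAREST)
b=pickle.load(open('top0.pkl','rb'))['color'][:,:,::-1]
o=np.vstack([np.hstack([r(a,150,190,268,298),r(a,150,190,302,332)]),np.hstack([r(b,370,410,140,170),r(b,370,410,165,195)])])
cv2.imwrite('pics/z3.png',o)
```

```text
(no output)
```

View pics/z3.png

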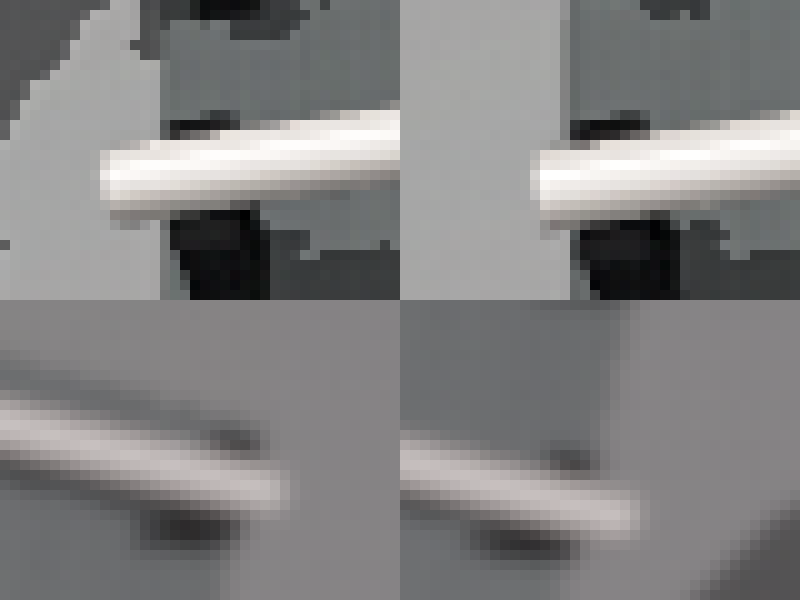

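Both left ends look plain, so I'll measure the pins metrically, rack and nest included.

```bash
cat >> h.py <<'E'
def ray(s,u,v):
    K=s['K']; d=np.stack([(np.asarray(u,float)-K[0,2])/K[0,0],-(np.asarray(v,float)-K[1,2])/K[1,1],-np.ones(np.shape(u))],-1)
    return d@R.from_euler('xyz',s['attitude'],degrees=True).as_matrix().T
def onz(s,u,v,z):
    d=ray(s,u,v);p=s['position'];return p+d*((z-p[2])/d[...,2])[...,None]
def cloud(s):
    v,u=np.mgrid[:420,:560]; return s['position']+ray(s,u,v)*s['depth'][...,None]
E
python3 - <<'E'
from h import *
for n in('scene','top'):
    s=pickle.load(open(n+'0.pkl','rb'));c=s['color'].astype(int);P=cloud(s)
    print(n,'table z',np.median(P[330:380,250:330,2]) if n=='scene' else np.median(P[60:120,300:340,2]))
    m=(c.min(2)>(185 if n=='scene' else 135))
    Z=onz(s,*np.meshgrid(np.arange(560),np.arange(420)),0.048)
    m=(m).astype(np.uint8)
    k,l,st,ce=cv2.connectedComponentsWithStats(m)
    for i in range(1,k):
        if st[i,4]<60: continue
        q=Z[l==i][:,:2];mu=q.mean(0);w,V=np.linalg.eigh(np.cov(q.T));d=V[:,1];t=(q-mu)@d;w_=(q-mu)@V[:,0]
        if not(.08<np.ptp(t)<.2 and np.ptp(w_)<.03):continue
        wid=[round(1e3*np.ptp(w_[(t>a)&(t<=a+.01)]),1) if ((t>a)&(t<=a+.01)).sum()>1 else 0 for a in np.arange(t.min(),t.max(),.01)]
        ht=[round(1e3*np.median(P[l==i][(t>a)&(t<=a+.01)][:,2])) if ((t>a)&(t<=a+.01)).any() else 0 for a in np.arange(t.min(),t.max(),.01)]
        print(ce[i].round(),'len',np.ptp(t).round(4),'ends',(mu+d*t.min()).round(4),(mu+d*t.max()).round(4),'ang',np.degrees(np.arctan2(d[1],d[0])).round(2));print(wid,ht)
E
```

```text
scene table z -0.0013552961217001558
[246. 197.] len 0.0982 ends [ 0.3761 -0.108 ] [ 0.4241 -0.0222] ang 60.77
[np.float64(3.4), np.float64(3.0), np.float64(0.6), np.float64(3.4), np.float64(3.4), np.float64(0.6), np.float64(0.6), np.float64(3.1), np.float64(3.4), np.float64(2.8)] [14, 14, 12, 13, 12, 12, 11, 12, 13, 12]
[332. 227.] len 0.0892 ends [0.5884 0.0469] [0.5022 0.0699] ang 165.05
[np.float64(17.8), np.float64(17.9), np.float64(18.2), np.float64(17.8), np.float64(17.9), np.float64(18.0), np.float64(17.9), np.float64(18.3), np.float64(21.8)] [25, 25, 25, 24, 24, 25, 25, 24, 16]
[192. 249.] len 0.1456 ends [ 0.4646 -0.2788] [ 0.5018 -0.138 ] ang 75.18
[np.float64(10.9), np.float64(9.9), np.float64(10.6), np.float64(10.3), np.float64(10.6), np.float64(10.3), np.float64(11.4), np.float64(10.6), np.float64(11.0), np.float64(10.3), np.float64(10.7), np.float64(10.7), np.float64(10.7), np.float64(10.4), np.float64(10.0)] [53, 52, 53, 52, 53, 53, 53, 52, 53, 53, 53, 53, 52, 53, 53]
[197. 280.] len 0.1462 ends [ 0.5375 -0.2851] [ 0.5754 -0.1439] ang 74.97
[np.float64(11.2), np.float
[... 3501 characters left out ...]
0, 9]
[397. 269.] len 0.1386 ends [ 0.3887 -0.34  ] [ 0.2834 -0.2499] ang 139.45
[np.float64(4.2), np.float64(4.2), np.float64(7.4), np.float64(7.7), np.float64(7.3), np.float64(8.6), np.float64(7.7), np.float64(8.6), np.float64(7.7), np.float64(8.5), np.float64(7.7), np.float64(8.5), np.float64(7.7), np.float64(8.9)] [11, 9, 10, 14, 12, 12, 12, 14, 13, 13, 13, 13, 13, 12]
[215. 277.] len 0.1184 ends [0.3533 0.114 ] [0.2801 0.207 ] ang 128.22
[np.float64(3.9), np.float64(5.9), np.float64(7.0), np.float64(7.4), np.float64(7.4), np.float64(8.2), np.float64(8.6), np.float64(7.4), np.float64(7.4), np.float64(7.4), np.float64(7.8), np.float64(7.0)] [13, 12, 14, 13, 12, 12, 12, 13, 13, 12, 13, 12]
```

Scene measurement gives 146 mm overall with a 120 mm body for the middle pin, and about 110 + 20 mm for the near pin. With the double pin's origin at its middle, all three centre on the same rack y (-0.0763, -0.0764, -0.0766). So the middle pin is the shaft, with its spigot towards +y. The near pin's far-left spigot is still unseen. Next I'll locate the nest.

Run:
```python
from h import *
for n in('scene','top'):
    s=pickle.load(open(n+'0.pkl','rb'));c=s['color'].astype(int);P=cloud(s)
    reg=(P[...,0]>.42)&(P[...,0]<.75)&(P[...,1]>0.0)&(P[...,1]<.42)
    m=reg&(P[...,2]>.0075 if n=='scene' else P[...,2]>.008)&(P[...,2]<.017)
    m=cv2.morphologyEx(m.astype(np.uint8),cv2.MORPH_OPEN,np.ones((3,3)))
    k,l,st,ce=cv2.connectedComponentsWithStats(m);i=1+st[1:,4].argmax()
    q=P[(m>0)&reg][:,:2].astype(np.float32)
    print(n,'base',cv2.minAreaRect(q),np.median(P[m>0][:,2]))
    # black plate plane
    dk=reg&(c.max(2)<60)&(P[...,2]>.02)&(P[...,2]<.15)
    q=P[dk];
    for it in range(5):
        mu=q.mean(0);w,V=np.linalg.eigh(np.cov(q.T));nn=V[:,0]*np.sign(V[2,0]);r=(q-mu)@nn;q=q[abs(r)<max(.003,2*r.std())]
    print('plate n',nn.round(4),'tilt',np.degrees(np.arccos(nn[2])).round(2),'heading up',np.degrees(np.arctan2(-nn[1],-nn[0])).round(2),mu.round(4),len(q),r.std().round(4))
    y=-nn.copy();y[2]=0;y/=np.linalg.norm(y);up=y*nn[2]+np.array([0,0,np.hypot(*nn[:2])]);x=np.cross(up,nn)
    q2=np.c_[(q-mu)@x,(q-mu)@up];r=cv2.minAreaRect(q2.astype(np.float32));print(r, (mu+x*r[0][0]+up*r[0][1]).round(4))
    # column/head: high points
    for a,b in((.2,.33),):
        hi=reg&(P[...,2]>a)&(P[...,2]<b);print('high',P[hi].min(0),P[hi].max(0),cv2.minAreaRect(P[hi][:,:2].astype(np.float32)))
```

```text
scene base ((0.5661678910255432, 0.1740313023328781), (0.28116554021835327, 0.13214358687400818), 72.73234558105469) 0.010875283218810983
plate n [-0.1278 -0.4515  0.8831] tilt 27.98 heading up 74.2 [0.5677 0.1589 0.0756] 2594 0.0013
((-0.006237629801034927, 0.0009033232927322388), (0.19970093667507172, 0.09274734556674957), 89.69080352783203) [0.5619 0.1613 0.076 ]
high [0.54140764 0.15760046 0.20023558] [0.62258864 0.30954818 0.3164567 ] ((0.5837358236312866, 0.23416024446487427), (0.14786262810230255, 0.049068618565797806), 73.12026977539062)
top base ((0.5644044280052185, 0.17456573247909546), (0.2795960307121277, 0.13001058995723724), 73.68711853027344) 0.011837850651064463
plate n [-0.1258 -0.4512  0.8835] tilt 27.93 heading up 74.42 [0.5511 0.159  0.0743] 1201 0.0014
((0.008017748594284058, 0.007043182849884033), (0.19440481066703796, 0.0857526883482933), 89.13915252685547) [0.5605 0.1629 0.0776]
high [0.54078842 0.15949202 0.20089968] [0.62082266 0.30954081 0.31856435] ((0.5811154246330261, 0.2346356064081192), (0.1461031138896942, 0.04610085114836693), 73.96258544921875)
```

Run:
```python
from h import *
for n in('scene','top'):
    s=pickle.load(open(n+'0.pkl','rb'));c=s['color'];g=cv2.cvtColor(c,cv2.COLOR_RGB2GRAY)
    P=cloud(s)
    th=cv2.morphologyEx(g,cv2.MORPH_TOPHAT,np.ones((9,9)))
    m=((th>40) if n=='scene' else (th>22)).astype(np.uint8)
    k,l,st,ce=cv2.connectedComponentsWithStats(m)
    print(n)
    for i in range(1,k):
        if not 3<=st[i,4]<60: continue
        v,u=np.where(l==i);w=th[v,u].astype(float);u0,v0=(u*w).sum()/w.sum(),(v*w).sum()/w.sum()
        p=np.median(P[l==i],0)
        if .42<p[0]<.75 and 0<p[1]<.42 and p[2]<.2:
            print(np.round([u0,v0],1),st[i,4],'P',p.round(4),'z=.013:',onz(s,u0,v0,.013)[:2].round(4) if p[2]<.02 else '',c[int(v0),int(u0)])
```

```text
scene
[403.2 179.4] 18 P [0.5401 0.2177 0.104 ] z=.013:  [237 234 230]
[430. 179.] 3 P [ 0.4806  0.3429 -0.0006] z=.013: [0.4913 0.3327] [161 163 167]
[425.  189.8] 22 P [0.5952 0.2267 0.1237] z=.013:  [127 123 120]
[380.2 190.2] 16 P [0.5275 0.175  0.0805] z=.013:  [239 236 232]
[436.  192.7] 8 P [ 0.5194  0.3321 -0.0009] z=.013: [0.5319 0.3203] [130 131 132]
[362.  198.5] 16 P [0.517  0.1413 0.0613] z=.013:  [241 237 233]
[413.8 206.1] 21 P [0.6085 0.1962 0.1044] z=.013:  [240 236 232]
[427.3 211.4] 52 P [0.6078 0.2364 0.0707] z=.013:  [157 159 156]
[389.6 216.8] 20 P [0.5967 0.154  0.0811] z=.013:  [245 241 238]
[407.7 219.4] 4 P [0.5746 0.2212 0.0183] z=.013: [0.5706 0.2234] [110 108 104]
[370.6 225.2] 19 P [0.5858 0.1206 0.0618] z=.013:  [240 235 232]
[440.4 225.9] 5 P [0.6135 0.2735 0.0134] z=.013: [0.6136 0.2743] [162 163 162]
[439.6 233.5] 8 P [0.629 0.262 0.011] z=.013: [0.6297 0.261 ] [108 110 110]
[462.5 234.4] 19 P [ 6.428e-01  3.089e-01 -6.000e-04] z=.013: [0.6512 0.3013] [163 162 163]
[347.4 235.6] 19 P [0.5727 0.0781 0.0383] z=.013:  [243 240 237]
[451.4 238.1] 20 P [0.6505 0.2748 0.0151] z=.013: [0.6495 0.2756] [233 229 226]
[333.7 252.5] 21 P [0.5832 0.0441 0.0151] z=.013: [0.5817 0.0452] [235 231 227]
top
[217.9 163.1] 22 P [0.5951 0.1539 0.0804] z=.013:  [150 144 144]
[232.2 168.3] 21 P [0.5858 0.1208 0.0613] z=.013:  [160 153 152]
[249.6 174.4] 15 P [0.5735 0.0772 0.0378] z=.013:  [146 140 139]
[190.3 184.4] 27 P [0.5401 0.2174 0.1038] z=.013:  [159 153 152]
[163.4 186.7] 21 P [0.5447 0.3052 0.0156] z=.013: [0.5453 0.3054] [177 172 171]
[209.4 190.7] 25 P [0.5265 0.1751 0.0795] z=.013:  [151 145 144]
[224.  195.3] 23 P [0.5178 0.1406 0.0614] z=.013:  [154 148 147]
[241.7 201.1] 21 P [0.5047 0.0976 0.0379] z=.013:  [153 147 146]
[251.6 212. ] 25 P [0.478  0.0732 0.0126] z=.013: [0.478  0.0741] [196 190 190]
```

Dots and edges give a heading of about 73.4° and a lateral centreline of about 0.491. The base plate isn't centred on the fixture origin, so I'll work from the plate plane, forks and stop, expressed in a trial nest frame.

```bash
cat >> h.py <<'E'
a=np.radians(73.4);t=np.radians(28)
hy=np.array([np.cos(a),np.sin(a),0]);X=np.array([np.sin(a),-np.cos(a),0])
Y=hy*np.cos(t)+np.array([0,0,np.sin(t)]);Z=np.cross(X,Y);NR=np.c_[X,Y,Z]
N0=.290*hy+.4911*X+np.array([0,0,.095])
E
python3 - <<'E'
from h import *
print(N0,X,Y,Z)
for n in('scene','top'):
    s=pickle.load(open(n+'0.pkl','rb'));c=s['color'].astype(int);P=(cloud(s)-N0)@NR*1e3
    reg=(abs(P[...,0])<50)&(abs(P[...,1]-10)<110)
    f=reg&(abs(P[...,2]+28)<6);print(n,'face z',np.median(P[f],0))
    o=reg&(P[...,2]>-18)&(P[...,2]<30)
    print('hist y',[(y,int(((P[...,1]>=y)&(P[...,1]<y+4)&o).sum())) for y in range(-60,112,4)])
    for y0,y1 in((-54,-34),(34,54),(70,110)):
        q=P[o&(P[...,1]>y0)&(P[...,1]<y1)]
        if len(q)>5: print(y0,len(q),np.percentile(q,[5,50,95],0).round(1).tolist())
        h=q[q[:,2]>12]
        if len(h):print('  top part',len(h),h.min(0).round(1),h.max(0).round(1))
E
```

```text
[0.55348184 0.13761199 0.095     ] [ 0.95832257 -0.28568837  0.        ] [0.25224786 0.84614861 0.46947156] [-0.13412256 -0.4499052   0.88294759]
scene face z [ 11.76106607   6.09360878 -28.53341454]
hist y [(-60, 0), (-56, 6), (-52, 47), (-48, 54), (-44, 59), (-40, 57), (-36, 0), (-32, 0), (-28, 0), (-24, 0), (-20, 0), (-16, 0), (-12, 0), (-8, 0), (-4, 0), (0, 0), (4, 0), (8, 0), (12, 0), (16, 0), (20, 0), (24, 0), (28, 0), (32, 8), (36, 53), (40, 55), (44, 54), (48, 39), (52, 0), (56, 0), (60, 0), (64, 0), (68, 0), (72, 0), (76, 1), (80, 10), (84, 12), (88, 12), (92, 13), (96, 53), (100, 53), (104, 39), (108, 13)]
-54 223 [[-13.2, -51.7, -14.5], [11.9, -43.7, 6.9], [18.6, -38.3, 19.8]]
  top part 77 [-18.1 -52.4  12.2] [ 17.  -38.1  21.8]
34 209 [[-13.9, 36.2, -14.7], [11.0, 43.2, 5.7], [17.1, 49.4, 19.3]]
  top part 57 [-17.9  35.3  12.3] [18.2 49.2 20.6]
70 201 [[-11.0, 83.5, -15.3], [4.8, 100.0, 4.8], [15.1, 107.3, 19.1]]
  top part 77 [-17.4  95.7  12.6] [ 16.7 105.6  21.4]
top face z [-14.44303233  -7.06906612 -27.6614198 ]
hist y [(-60, 0), (-56, 4), (-52, 20), (-48, 24), (-44, 31), (-40, 58), (-36, 0), (-32, 0), (-28, 0), (-24, 0), (-20, 0), (-16, 0), (-12, 0), (-8, 0), (-4, 0), (0, 0), (4, 0), (8, 0), (12, 0), (16, 0), (20, 0), (24, 0), (28, 0), (32, 2), (36, 20), (40, 24), (44, 28), (48, 49), (52, 0), (56, 0), (60, 0), (64, 0), (68, 0), (72, 0), (76, 0), (80, 0), (84, 0), (88, 0), (92, 0), (96, 1), (100, 0), (104, 1), (108, 0)]
-54 137 [[-14.7, -51.0, -14.1], [4.1, -41.2, 4.8], [20.1, -37.3, 21.0]]
  top part 51 [-15.5 -53.3  12.1] [ 16.2 -37.2  24.2]
34 123 [[-15.8, 37.2, -14.3], [1.5, 46.1, -0.1], [15.1, 50.4, 20.5]]
  top part 44 [-17.   36.2  12.2] [17.3 50.5 21.8]
```

The nest fit holds: the forks come out at y = -45.2 and +43, so I shift the origin by -1 mm. They sit symmetrically across, and the plate face is at about -28. The stop screw's tip shows at nest y ≈ 80. Now a helper to work out moves to a target.

```bash
cat >> h.py <<'E'
N0=N0-.001*Y
np.set_printoptions(suppress=True,precision=4)
SH=np.array([.5551,-.2272,.048]); ar=np.radians(75.1)
dr=np.array([np.cos(ar),np.sin(ar),0])
def tgt(grasp,ax,up,sgn=1):
    x=-up;z=sgn*ax;y=np.cross(z,x);Rm=np.c_[x,y,z];return grasp-.159*x,Rm
def delta(T,o=None):
    o=o or ctrl.get_obs();Rc=R.from_euler('xyz',o['orientation'],degrees=True).as_matrix()
    rel=R.from_matrix(Rc.T@T[1]).as_rotvec(degrees=True)
    return 1e3*(Rc.T@(T[0]-o['tool_pos'])),rel
def gp(o=None):
    o=o or ctrl.get_obs();Rc=R.from_euler('xyz',o['orientation'],degrees=True).as_matrix();return o['tool_pos']+.159*Rc[:,0],Rc
E
python3 - <<'E'
from h import *
up=np.array([0,0,1.])
for s in(1,-1):
    T=tgt(SH+[0,0,.003],dr,up,s);print(s,T[0],*delta(T))
    T=tgt(N0+.003*Z-.012*Y,Y,Z,s);print(' nest',T[0],*delta(T))
print(gp()[1])
E
```

```text
1 [ 0.5551 -0.2272  0.21  ] [194.151  244.5928 418.1859] [-51.5677   0.0311  -0.0816]
 nest [0.5285 0.0537 0.2319] [172.5991 512.8194 505.9368] [-48.8648 -26.1663  12.0982]
-1 [ 0.5551 -0.2272  0.21  ] [194.151  244.5928 418.1859] [128.4323  -0.0982  -0.0374]
 nest [0.5285 0.0537 0.2319] [172.5991 512.8194 505.9368] [126.9956  14.6226  31.6261]
[[-0.0007 -0.3993  0.9168]
 [ 0.0013  0.9168  0.3993]
 [-1.      0.0015 -0.0001]]
```

```bash
python3 -m inch '[0,0.030,0.050,0,0,0,0.055, 0,0.030,0.050,0,0,0,0.055, 0,0.030,0.050,0,0,0,0.055, 0,0.030,0.050,0,0,0,0.055, 0,0.030,0.050,0,0,0,0.055, 0,0.030,0.050,0,0,0,0.055, 0,0.030,0.050,0,0,0,0.055, 0,0.020,0.040,0,0,0,0.055, 0,0,0,-9,0,0,0.055, 0,0,0,-9,0,0,0.055, 0,0,0,-9,0,0,0.055, 0,0,0,-9,0,0,0.055]'; python3 -c "
from h import *
print(*delta(tgt(SH+[0,0,.003],dr,np.array([0,0,1.]))))"
```

```text
clock: 1.6
tool_pos: [0.5431, -0.2394, 0.3981]
orientation: [84.1, 89.4, 144.7]
force: [-0.9, 0.1, 0.5]
opening: 0.0551
[188.0985  -6.4401  16.3559] [-14.552    0.138   -0.5905]
```

```bash
python3 -m inch '[0.02,-0.006,0.016,-8,0,0,0.055, 0.03,0,0,-7,0,-0.5,0.055, 0.03,0,0,0,0,0,0.055, 0.03,0,0,0,0,0,0.055, 0,0,0,0,0,0,0.055]'; python3 -c "
from h import *
print(*delta(tgt(SH+[0,0,.003],dr,np.array([0,0,1.]))))
snap('scene','s1')"
```

```text
clock: 2.22
tool_pos: [0.5556, -0.2273, 0.2843]
orientation: [35.3, 89.8, 111.5]
force: [-0.8, 0.2, 0.2]
opening: 0.0549
[74.3157  0.3396 -0.2475] [ 1.0982  0.1938 -0.1401]
```

View pics/s1.png

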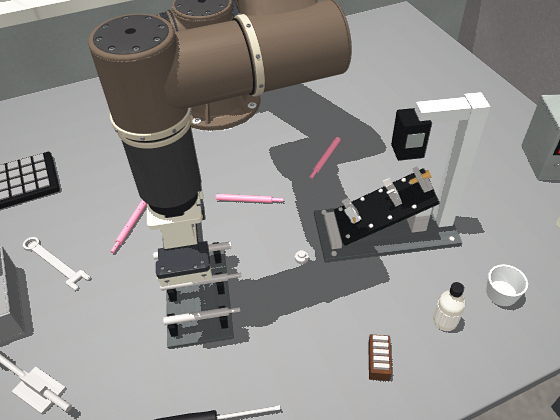

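The hand stands above the middle pin at about (190,270), with the fingers along the rack. I'll go down and grasp.

```bash
python3 -m inch '[0.030,0,0,1,0,0,0.055, 0.025,0,0,0,0,0,0.055, 0.015,0,0,0,0,0,0.055, 0.005,0,0,0,0,0,0.055, 0,0,0,0,0,0,0.055]'; python3 -c "
from h import *
print(*delta(tgt(SH+[0,0,.003],dr,np.array([0,0,1.]))))
snap('scene','s2')"
```

```text
clock: 2.9
tool_pos: [0.5602, -0.228, 0.2166]
orientation: [-72.2, 89.3, 3.0]
force: [-0.4, 0.7, 0.2]
opening: 0.0552
[ 6.5236  5.2027 -0.5392] [0.1701 0.2084 0.6473]
```

View pics/s2.png

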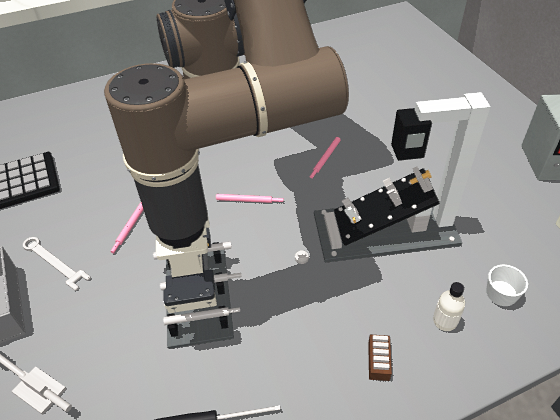

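```bash
python3 -m inch '[0.003,0.005,0,0,0,0.6,0.055, 0.003,0,0,0,0,0,0.055]'; python3 -c "
from h import *
print(*delta(tgt(SH+[0,0,.003],dr,np.array([0,0,1.]))))"
```

```text
clock: 3.2
tool_pos: [0.5556, -0.2267, 0.2121]
orientation: [-37.5, 89.7, 37.8]
force: [-0.5, -0.0, 0.5]
opening: 0.0548
[ 2.1038  0.3933 -0.6218] [0.185  0.2295 0.1757]
```

```bash
python3 -m inch '[0.002,0,0,0,0,0,0.03, 0,0,0,0,0,0,0.0, 0,0,0,0,0,0,0.0, 0,0,0,0,0,0,0, 0,0,0,0,0,0,0]'; python3 -c "
from h import *
print(*delta(tgt(SH+[0,0,.003],dr,np.array([0,0,1.]))))"
```

```text
clock: 3.82
tool_pos: [0.5549, -0.2266, 0.2099]
orientation: [-14.8, 89.8, 60.5]
force: [-5.0, 2.7, 2.2]
opening: 0.0134
[-0.1206 -0.3595 -0.5657] [0.1722 0.2233 0.0585]
```

Gripped: the opening reads 13.4 mm, which fits the 14 mm body. Lifting.

```bash
python3 -m inch '[-0.01,0,0,0,0,0,0, -0.03,0,0,0,0,0,0, -0.04,0,0,0,0,0,0, -0.04,0,0,0,0,0,0, -0.02,0,0,0,0,0,0, 0,0,0,0,0,0,0]'; python3 -c "
from h import *
print(ctrl.get_obs()['force'])
print('nest hover',*delta(tgt(N0+.063*Z-.012*Y,Y,Z)))
snap('scene','s3');snap('top','t3')"
```

```text
clock: 4.58
tool_pos: [0.5547, -0.2272, 0.3564]
orientation: [-34.3, 89.7, 41.0]
force: [-0.1, 0.1, -2.6]
opening: 0.013
[-0.0919  0.0849 -2.63  ]
nest hover [ 72.1526  97.8925 236.6114] [  1.8664 -27.7738  -0.3121]
```

View pics/s3.png

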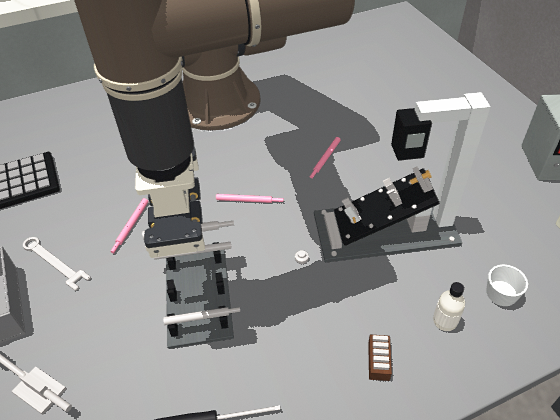

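The shaft is in the hand, with its spigot end near (233,222), and the middle rack place is empty. Now I'll check where the spigot end sits along the hand.

Run:
```python
from h import *
s=pickle.load(open('s3.pkl','rb'));a=s['color'][:,:,::-1]
cv2.imwrite('pics/z4.png',cv2.resize(a[205:265,140:250],(770,420),interpolation=cv2.INTER_NEAREST))
P=cloud(s);g,Rc=gp();q=((P-(g+.003*Rc[:,0]))@Rc)*1e3
m=(abs(q[...,0])<9)&(abs(q[...,1])<9)&(abs(q[...,2])<120)&(s['color'].min(2)>120)
z=np.sort(q[m][:,2]);print(m.sum(),z[:5],z[-5:])
for k in range(-100,100,10):
    w=m&(q[...,2]>=k)&(q[...,2]<k+10)
    if w.sum():print(k,w.sum(),q[w].mean(0).round(1),np.ptp(q[w],0).round(1))
```

```text
217 [-60.4051 -60.3646 -60.2156 -59.9732 -59.5535] [82.9253 83.1678 83.395  83.6095 83.8247]
-70 3 [ -3.1  -7.  -60.3] [1.1 3.2 0.2]
-60 5 [ -7.4  -2.  -59.2] [3.  9.6 2.2]
30 34 [-4.7 -4.5 36. ] [11.9  9.5  7.6]
40 51 [-4.9 -4.3 44.8] [12.1 12.   9.7]
50 50 [-4.9 -4.4 54.9] [10.9 12.6  9.4]
60 31 [-3.1 -3.  65. ] [8.1 9.5 9.4]
70 29 [-3.  -2.9 75. ] [ 7.  10.6  9.5]
80 14 [-3.3 -3.6 81.9] [7.1 8.1 3.8]
```

View pics/z4.png

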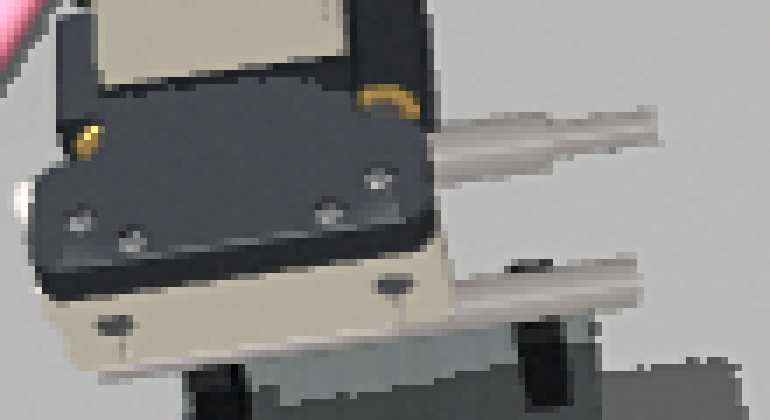

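The shaft origin is within about 0.6 mm of the grasp, the spigot points to +y, and it lies straight. Moving to hover near the nest, then tilting.

```bash
python3 -m inch '[0,0.010,0.024,0,0,0,0, 0,0.020,0.048,0,0,0,0, 0,0.020,0.048,0,0,0,0, 0,0.020,0.048,0,0,0,0, 0,0.020,0.048,0,0,0,0, 0,0.005,0.012,0,0,0,0, 0,0,0,0,-7,0,0, 0,0,0,0,-7,0,0, 0,0,0,0,-7,0,0, 0,0,0,0,-6,0,0, 0,0,0,0,0,0,0]'; python3 -c "
from h import *
print('nest hover',*delta(tgt(N0+.063*Z-.0115*Y,Y,Z)))
g,Rc=gp();print(((g-N0)@NR))"
```

```text
clock: 6.05
tool_pos: [0.5151, 0.0217, 0.3375]
orientation: [3.2, 62.8, 78.0]
force: [1.8, -0.5, -2.3]
opening: 0.0128
nest hover [ 49.5894  -5.2357 -17.8713] [ 0.8593 -0.9037 -2.1179]
[-0.0095  0.0045  0.1126]
```

```bash
python3 -m inch '[0.01,-0.005,-0.018,0.9,-0.9,-2.1,0, 0.02,0,0,0,0,0,0, 0.015,0,0,0,0,0,0, 0,0,0,0,0,0,0]'; python3 -c "
from h import *
print('nest hover',*delta(tgt(N0+.063*Z-.0115*Y,Y,Z)))
g,Rc=gp();print(((g-N0)@NR),ctrl.get_obs()['force']);snap('scene','s4')"
```

```text
clock: 6.55
tool_pos: [0.5211, 0.0233, 0.2851]
orientation: [0.4, 62.3, 73.5]
force: [-0.3, -0.3, -1.2]
opening: 0.0134
nest hover [1.605  1.6452 3.1264] [-0.2973 -0.275  -0.0664]
[ 0.0014 -0.0154  0.0646] [-0.3086 -0.2994 -1.1817]
```

View pics/s4.png

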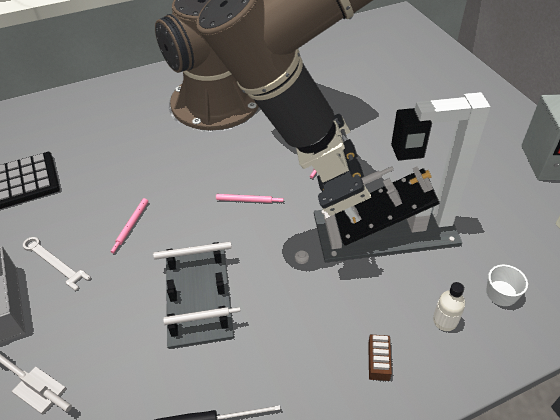

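The shaft is parallel above the nest, with the spigot at (390,170). I'll correct the offsets and come down to just above the mouth.

```bash
python3 -m inch '[0.01,0.0015,0.003,-0.3,-0.3,0,0, 0.015,0,0,0,0,0,0, 0,0,0,0,0,0,0]'; python3 -c "
from h import *
print('at z36',*delta(tgt(N0+.036*Z-.0115*Y,Y,Z)))
g,Rc=gp();print(((g-N0)@NR),ctrl.get_obs()['force']);s=snap('scene','s5');t=snap('top','t5')
a=s['color'][:,:,::-1][150:250,320:450];b=t['color'][:,:,::-1][140:220,150:270]
cv2.imwrite('pics/z5.png',np.vstack([cv2.resize(a,(520,400))[:300*2],np.pad(cv2.resize(b,(300,200)),((0,0),(0,220),(0,0)))]))
for n,s in(('s',s),('t',t)):
    q=((cloud(s)-N0)@NR)*1e3
    for lo,hi in((-70,-60),(-60,-50),(-50,-40),(-40,-30),(-30,-22),(22,30),(30,40),(40,46),(50,60),(60,70),(68,80)):
        m=(q[...,1]>lo)&(q[...,1]<hi)&(abs(q[...,0])<12)&(q[...,2]>27)&(q[...,2]<45)
        if m.sum()>2:print(n,lo,m.sum(),q[m].min(0).round(1),q[m].max(0).round(1))
"
```

```text
clock: 6.98
tool_pos: [0.5245, 0.0386, 0.2648]
orientation: [-0.2, 61.9, 73.3]
force: [0.1, 0.1, -1.2]
opening: 0.0135
at z36 [ 3.3435  0.5058 -1.0999] [0.1368 0.0984 0.0565]
[ 0.0007 -0.0101  0.0393] [ 0.1288  0.1017 -1.1604]
s 22 34 [-3.9 22.  31.6] [ 9.4 30.  43.3]
s 30 39 [-6.7 30.5 30.6] [ 8.8 39.8 44.3]
s 40 24 [-4.4 40.1 28. ] [ 6.9 45.6 42.9]
s 50 23 [-2.4 50.7 31.8] [ 5.9 59.6 40.2]
s 60 24 [-2.1 60.4 32.7] [ 5.8 69.6 42.3]
s 68 11 [-0.4 68.5 32.2] [ 6.5 73.1 38.8]
```

View pics/z5.png

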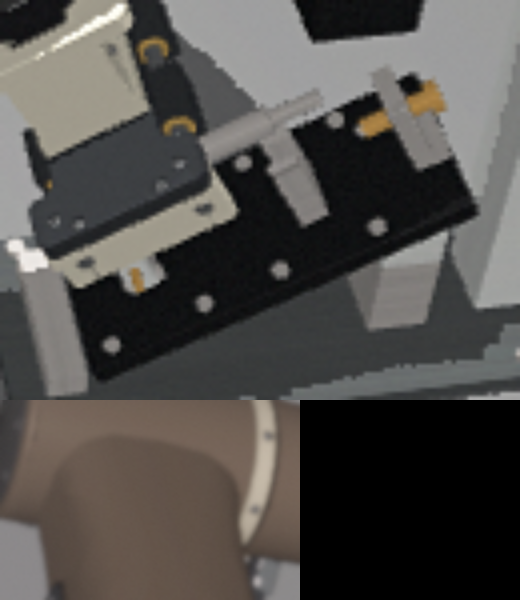

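The spigot end is at nest y ≈ 73, short of the screw tip. It sits about 1 mm to +x, so I'll correct that and go down into the mouth.

```bash
python3 -m inch '[0.006,0.001,-0.001,0,0,0,0, 0.007,0,0,0,0,0,0, 0,0,0,0,0,0,0]'; python3 -c "
from h import *
g,Rc=gp();o=ctrl.get_obs();print((g-N0)@NR*1e3,o['force']@NR,delta(tgt(N0,Y,Z))[1])"
```

```text
clock: 7.45
tool_pos: [0.5255, 0.0437, 0.2536]
orientation: [-0.5, 61.9, 73.0]
force: [-0.6, -0.4, -1.0]
opening: 0.013
[  0.5648 -10.6464  27.0822] [-0.4025 -0.9982 -0.6464] [0.1926 0.1443 0.1901]
```

```bash
python3 -m inch '[0.003,0.001,-0.001,0.2,0.2,0.2,0, 0.004,0,0,0,0,0,0, 0.004,0,0,0,0,0,0]'; python3 -c "
from h import *
g,Rc=gp();o=ctrl.get_obs();print((g-N0)@NR*1e3,o['force']@NR,delta(tgt(N0,Y,Z))[1])"
```

```text
clock: 7.82
tool_pos: [0.5255, 0.0482, 0.2432]
orientation: [0.1, 62.1, 73.5]
force: [-3.2, -1.0, 3.1]
opening: 0.0128
[ -1.3584 -12.3783  15.8142] [-2.7337 -0.188   3.619 ] [-0.0204 -0.0698 -0.0491]
```

```bash
python3 -m inch '[0.003,0,0,0,0,0,0, 0.003,0,0,0,0,0,0]'; python3 -c "
from h import *
g,Rc=gp();o=ctrl.get_obs();print((g-N0)@NR*1e3,o['force']@NR,delta(tgt(N0,Y,Z))[1],o['moment']@NR)"
```

```text
clock: 8.07
tool_pos: [0.5267, 0.0505, 0.2387]
orientation: [-0.1, 62.1, 73.4]
force: [-4.3, -6.0, 9.1]
opening: 0.0131
[ -0.7314 -12.2035  10.664 ] [-2.387  -1.8409 11.3137] [ 0.0761 -0.0765  0.0155] [-2.2904  0.7694 -0.0528]
```

```bash
python3 -m inch '[0.003,0,0,0,0,0,0, 0.003,0,0,0,0,0,0]'; python3 -c "
from h import *
g,Rc=gp();o=ctrl.get_obs();print((g-N0)@NR*1e3,o['force']@NR,delta(tgt(N0,Y,Z))[1],o['moment']@NR)
s=snap('scene','s6');a=s['color'][:,:,::-1][150:250,320:450];cv2.imwrite('pics/z6.png',cv2.resize(a,(780,600)))"
```

```text
clock: 8.32
tool_pos: [0.5277, 0.0521, 0.2344]
orientation: [-0.4, 62.1, 73.2]
force: [-4.4, -5.4, 3.6]
opening: 0.0128
[ -0.0307 -12.7989   5.9882] [-2.6907 -3.9604  6.1527] [ 0.1931 -0.1344  0.0941] [-2.5073  0.968  -0.0753]
```

View pics/z6.png

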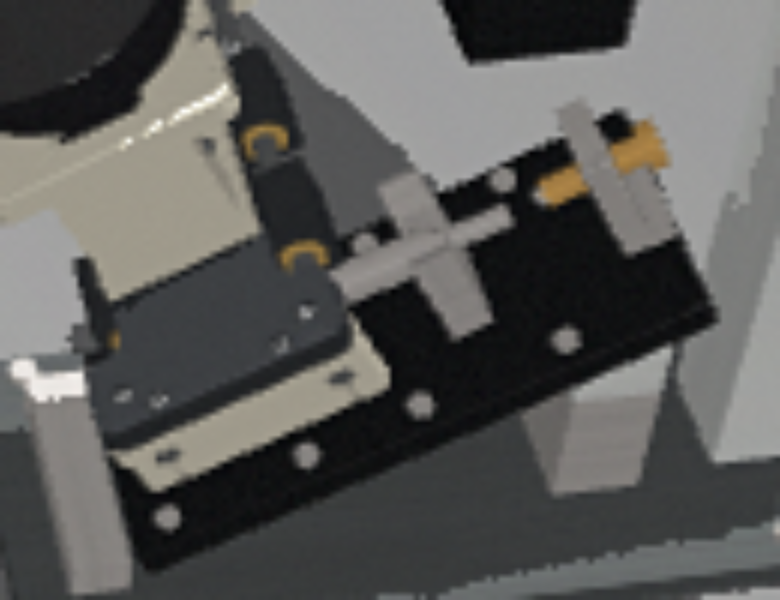

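The spigot end at (510,213) is in the upper fork's U and clear of the screw tip at (540,190). A few more mm down.

```bash
python3 -m inch '[0.002,0,0,0,0,0,0, 0.002,0,0,0,0,0,0]'; python3 -c "
from h import *
g,Rc=gp();o=ctrl.get_obs();print((g-N0)@NR*1e3,o['force']@NR,delta(tgt(N0,Y,Z))[1],o['moment']@NR)"
```

```text
clock: 8.62
tool_pos: [0.528, 0.0532, 0.2312]
orientation: [-0.4, 62.2, 73.2]
force: [-10.9, -9.8, 22.7]
opening: 0.0131
[ -0.0155 -13.3538   2.6495] [-7.6376 -0.4078 25.9679] [ 0.237  -0.1712  0.0942] [-1.6954  2.7343 -0.062 ]
```

```bash
python3 -m inch '[-0.0005,0.0008,0,0,0,0,0, 0,0,0,0,0,0,0]'; python3 -c "
from h import *
g,Rc=gp();o=ctrl.get_obs();print((g-N0)@NR*1e3,o['force']@NR,delta(tgt(N0,Y,Z))[1],o['moment']@NR)
s=snap('scene','s7');a=s['color'][:,:,::-1][150:250,320:450];cv2.imwrite('pics/z7.png',cv2.resize(a,(780,600)))
q=((cloud(s)-N0)@NR)*1e3;w=s['color'].min(2)>90
for lo in range(-80,80,6):
        m=(q[...,1]>lo)&(q[...,1]<lo+6)&(abs(q[...,0])<10)&(q[...,2]>-3)&(q[...,2]<12)&w
        if m.sum()>2:print(lo,m.sum(),q[m].min(0).round(1),q[m].max(0).round(1))
"
```

```text
clock: 8.88
tool_pos: [0.5276, 0.0532, 0.2316]
orientation: [-0.6, 62.2, 73.0]
force: [-1.7, -1.8, 1.3]
opening: 0.0128
[ -0.2302 -13.3158   3.0288] [-1.1399 -1.2881  2.2049] [ 0.2358 -0.1612  0.1686] [-1.8909  0.5252 -0.0076]
10 12 [ 0.6 11.5 -1.3] [ 9. 16.  8.]
16 21 [-4.1 16.7 -2.1] [ 7.7 21.6  8.9]
22 22 [-4.9 22.2 -2.1] [ 6.4 27.7  8.7]
28 21 [-4.9 28.1 -1.5] [ 8.4 33.8  8.7]
34 13 [-9.1 34.2  0.9] [ 7.  39.6 11.9]
40 19 [-9.3 40.2  1. ] [ 0.2 45.6 10.3]
46 22 [-9.5 46.2 -2. ] [ 4.8 52.  10.2]
52 11 [-1.6 52.8  0. ] [ 3.9 57.8  5.3]
58 12 [-1.6 58.6 -0.5] [ 3.6 63.8  5.2]
64 11 [-2.  64.4 -2. ] [ 3.9 68.7  4.4]
```

View pics/z7.png

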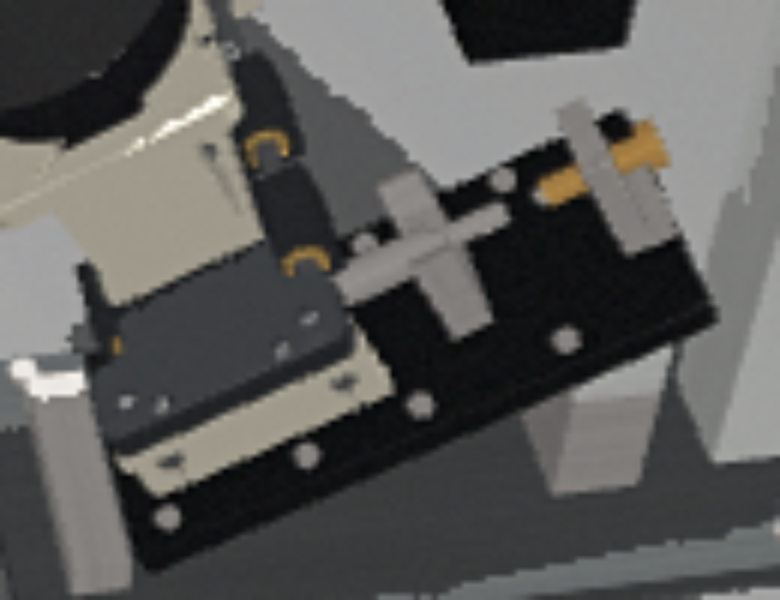

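Forces are small again, the shaft's height is flat along the slope (top at about +8, spigot about +4.5), and the 26 N bottoming force shows it is on the fork floors. Now I'll slide uphill in small steps and watch the force.

```bash
python3 -m inch '[0,0,0.002,0,0,0,0, 0,0,0.002,0,0,0,0]'; python3 -c "
from h import *
g,Rc=gp();o=ctrl.get_obs();print((g-N0)@NR*1e3,o['force']@NR,delta(tgt(N0,Y,Z))[1],o['moment']@NR)"
```

```text
clock: 9.18
tool_pos: [0.5282, 0.0549, 0.2325]
orientation: [-0.5, 62.4, 73.1]
force: [-1.2, -8.0, -0.8]
opening: 0.0132
[ -0.2804 -11.8224   3.0249] [ 1.168  -7.4206  3.0335] [ 0.2371 -0.3775  0.1317] [-4.2082 -0.3454  0.0439]
```

```bash
python3 -m inch '[0,0,0.002,0,0,0,0]'; python3 -c "
from h import *
g,Rc=gp();o=ctrl.get_obs();print((g-N0)@NR*1e3,o['force']@NR,delta(tgt(N0,Y,Z))[1],o['moment']@NR)"; python3 -m inch '[0,0,0.002,0,0,0,0]'; python3 -c "
from h import *
g,Rc=gp();o=ctrl.get_obs();print((g-N0)@NR*1e3,o['force']@NR,delta(tgt(N0,Y,Z))[1],o['moment']@NR)
s=snap('scene','s8');a=s['color'][:,:,::-1][150:250,320:450];cv2.imwrite('pics/z8.png',cv2.resize(a,(780,600)))"
```

```text
clock: 9.3
tool_pos: [0.5284, 0.0557, 0.2329]
orientation: [-0.4, 62.5, 73.2]
force: [-0.6, -8.5, -1.0]
opening: 0.0132
[ -0.2886 -11.3057   3.0159] [ 1.831  -7.8036  3.0238] [ 0.2302 -0.5006  0.1119] [-4.2116 -0.375  -0.0109]
clock: 9.43
tool_pos: [0.5287, 0.0564, 0.2333]
orientation: [-0.4, 62.6, 73.2]
force: [-0.7, -8.3, -1.6]
opening: 0.013
[ -0.2808 -10.7934   3.0145] [ 1.7497 -7.9639  2.4098] [ 0.2199 -0.6216  0.099 ] [-4.1254 -0.4267 -0.0548]
```

View pics/z8.png

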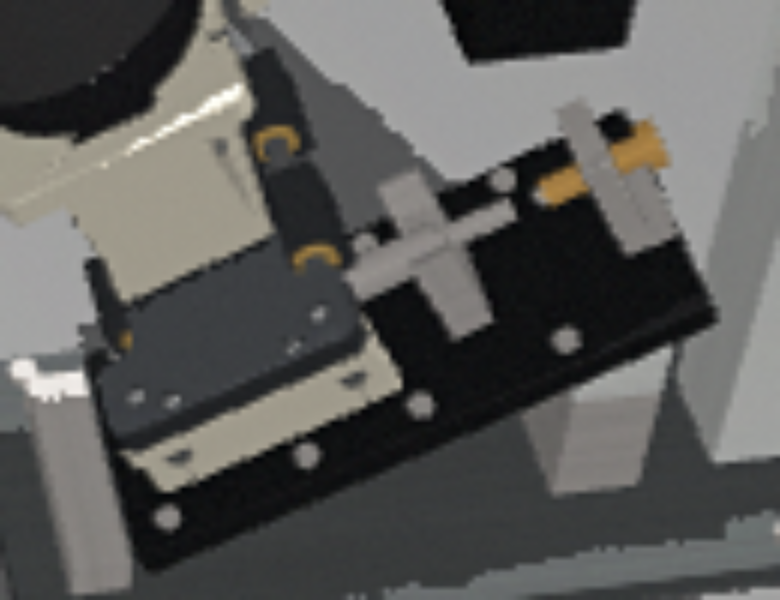

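The shaft slides with the hand (spigot end now at (515,210)), with steady friction of about 8 N. Continuing.

```bash
st(){ python3 -c "
from h import *
g,Rc=gp();o=ctrl.get_obs();print((g-N0)@NR*1e3,o['force']@NR,delta(tgt(N0,Y,Z))[1],o['moment']@NR)"; }
python3 -m inch '[0,0,0.002,0,-0.3,0,0]' |head -1; st; python3 -m inch '[0,0,0.002,0,-0.3,0,0]'|head -1; st;  python3 -m inch '[0,0,0.002,0,-0.3,0,0]'|head -1; st
```

```text
clock: 9.6
[-0.2598 -9.3166  3.0264] [ 1.4225 -8.0273  3.2425] [ 0.2192 -0.4395  0.0843] [-4.2241 -0.4214  0.0316]
clock: 9.72
[-0.2817 -7.9731  3.035 ] [ 0.6425 -8.0912  2.3012] [ 0.2133 -0.2566  0.0643] [-4.1794 -0.3762 -0.0177]
clock: 9.85
[-0.2789 -6.6222  3.0377] [ 1.6158 -7.6447  3.2449] [ 0.2052 -0.0705  0.0483] [-4.2488 -0.3816  0.017 ]
```

```bash
st(){ python3 -c "
from h import *
g,Rc=gp();o=ctrl.get_obs();print((g-N0)@NR*1e3,o['force']@NR,delta(tgt(N0,Y,Z))[1],o['moment']@NR)"; }
python3 -c "
from h import *
s=snap('scene','s9');a=s['color'][:,:,::-1][165:205,390:430];cv2.imwrite('pics/z9.png',cv2.resize(a,(600,600),interpolation=cv2.INTER_NEAREST))"
python3 -m inch '[0,0,0.002,0,-0.1,0,0]' |head -1; st; python3 -m inch '[0,0,0.002,0,-0.1,0,0]'|head -1; st
```

```text
clock: 10.02
[-0.2454 -5.7001  3.0699] [ 1.3431 -7.6133  2.1527] [ 0.1929 -0.0704  0.035 ] [-4.1868 -0.4098 -0.0172]
clock: 10.15
[-0.2954 -4.9467  3.033 ] [ 1.4855 -8.0846  1.6868] [ 0.1823 -0.0926  0.0104] [-4.1627 -0.3806  0.0409]
```

View pics/z9.png

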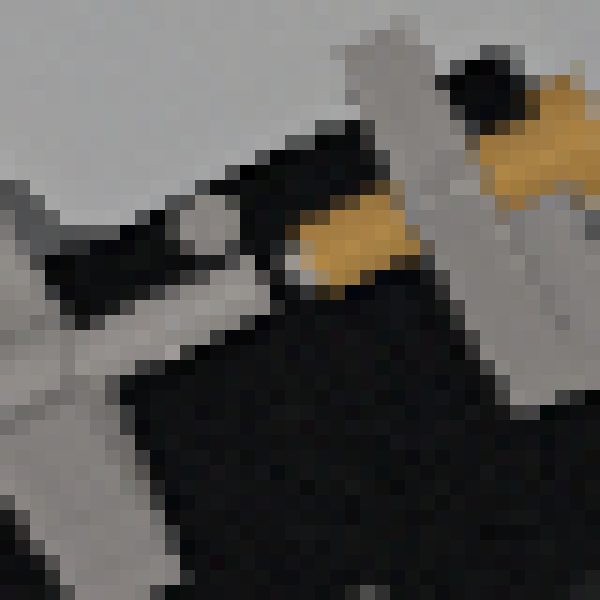

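At grasp y = -6.6 the gap between the spigot end (270,290) and the tip (285,265) was about one pixel, or 1.5–2 mm. The hand has moved 1.7 mm since, so from here I creep.

```bash
st(){ python3 -c "
from h import *
g,Rc=gp();o=ctrl.get_obs();print((g-N0)@NR*1e3,o['force']@NR,delta(tgt(N0,Y,Z))[1][1],o['moment']@NR)"; }
python3 -m inch '[0,0,0.0015,0,-0.1,0,0]' |head -1; st; python3 -m inch '[0,0,0.0015,0,-0.1,0,0]'|head -1; st
```

```text
clock: 10.28
[-0.2836 -4.6558  3.0364] [ 1.3104 -8.5428  2.9055] -0.11270413870970333 [-4.1973 -0.391   0.0525]
clock: 10.4
[-0.2905 -4.3914  3.0408] [ 1.3438 -7.735   2.5084] -0.13405326526621117 [-4.1639 -0.4068  0.0596]
```

```bash
st(){ python3 -c "
from h import *
g,Rc=gp();o=ctrl.get_obs();print((g-N0)@NR*1e3,o['force']@NR,delta(tgt(N0,Y,Z))[1][1],o['moment']@NR)"; }
python3 -c "
from h import *
s=snap('scene','s10');a=s['color'][:,:,::-1][165:205,390:430];cv2.imwrite('pics/z10.png',cv2.resize(a,(600,600),interpolation=cv2.INTER_NEAREST))"
python3 -m inch '[0,0,0.0015,0,-0.1,0,0]' |head -1; st
```

```text
clock: 10.58
[-0.2571 -4.0944  3.0217] [ 0.2527 -8.2382  1.8453] -0.15515283495943724 [-4.2208 -0.3337  0.0201]
```

View pics/z10.png

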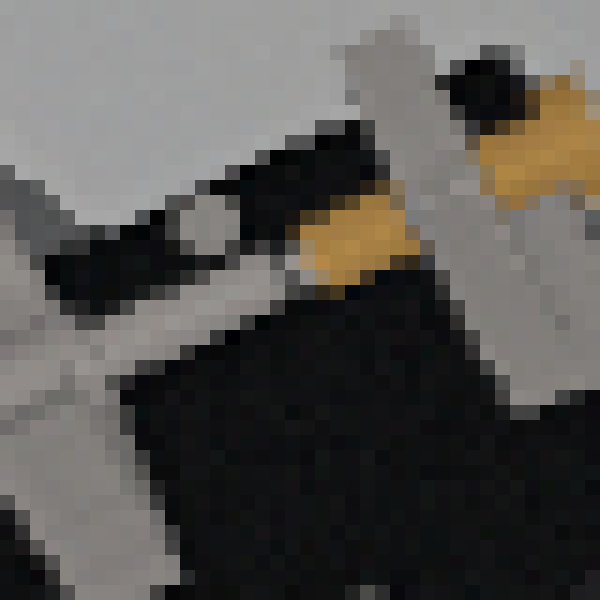

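The spigot end now meets the bright tip at (290,270), right at contact. Creeping on to compress the spring, watching for a force rise.

```bash
st(){ python3 -c "
from h import *
g,Rc=gp();o=ctrl.get_obs();print((g-N0)@NR*1e3,o['force']@NR,delta(tgt(N0,Y,Z))[1][1],o['moment']@NR)"; }
python3 -m inch '[0,0,0.0018,0,-0.1,0,0]' |head -1; st;python3 -m inch '[0,0,0.0018,0,-0.1,0,0]' |head -1; st;python3 -m inch '[0,0,0.0018,0,-0.1,0,0]' |head -1; st
```

```text
clock: 10.7
[-0.2637 -3.5568  3.0334] [ 1.4307 -8.7971  3.1888] -0.1779134780899425 [-4.1789 -0.3634  0.0647]
clock: 10.82
[-0.2601 -2.9897  3.0513] [ 1.3582 -8.0239  2.4335] -0.19782596267771152 [-4.1862 -0.3475  0.0696]
clock: 10.95
[-0.2838 -2.63    3.029 ] [ 1.5585 -8.1003  2.6413] -0.23495680754026507 [-4.4718 -0.4826  0.0261]
```

```bash
python3 -c "
from h import *
s=snap('scene','s11');a=s['color'][:,:,::-1][165:205,390:430];cv2.imwrite('pics/z11.png',cv2.resize(a,(600,600),interpolation=cv2.INTER_NEAREST))"
```

```text
(no output)
```

View pics/z11.png

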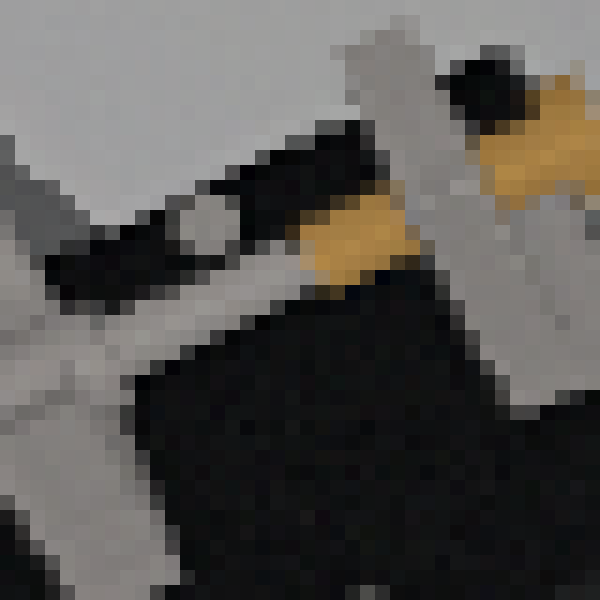

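The spigot has reached the brass (300,255), covering the bright tip, so the spring is partly compressed. One or two more very small steps to feel for the rise.

```bash
st(){ python3 -c "
from h import *
g,Rc=gp();o=ctrl.get_obs();print((g-N0)@NR*1e3,o['force']@NR,delta(tgt(N0,Y,Z))[1][1],o['moment']@NR,o['clock'])"; }
st;python3 -m inch '[0,0,0.0012,0,0,0,0]' |head -1; st;python3 -m inch '[0,0,0.0012,0,0,0,0]' |head -1; st
```

```text
[-0.2675 -2.5842  3.0502] [ 1.698  -8.3215  2.8409] -0.23530749274058405 [-4.3791 -0.4618  0.0272] 11.0
clock: 11.12
[-0.2421 -2.6124  3.0462] [ 0.7546 -5.6971  3.0845] -0.33108374535734414 [-3.4134 -0.1408  0.0258] 11.125
clock: 11.25
[-0.2589 -2.6121  3.0402] [ 0.5108 -6.3887  1.9901] -0.4302698579462463 [-3.6113 -0.2176  0.0313] 11.25
```

```bash
st(){ python3 -c "
from h import *
g,Rc=gp();o=ctrl.get_obs();print((g-N0)@NR*1e3,o['force']@NR,delta(tgt(N0,Y,Z))[1][1],o['moment']@NR,o['clock'])"; }
python3 -m inch '[0,0,0.0018,0,-0.1,0,0]' |head -1; st;python3 -m inch '[0,0,0.0018,0,-0.1,0,0]' |head -1; st
```

```text
clock: 11.38
[-0.2822 -2.1609  3.0287] [ 0.5679 -8.9619  2.6153] -0.4628402170954191 [-4.5004 -0.5466  0.0205] 11.375
clock: 11.5
[-0.2861 -1.8638  3.0367] [ 2.1524 -9.2929  2.6131] -0.5052110704403666 [-4.5426 -0.5107  0.0071] 11.5
```

Force is up about 1.1 N and moment 0.3 N m over the sliding baseline, which fits the sprung tip. One more small step for margin, then release with the hand still.

```bash
st(){ python3 -c "
from h import *
g,Rc=gp();o=ctrl.get_obs();print((g-N0)@NR*1e3,o['force']@NR,delta(tgt(N0,Y,Z))[1][1],o['moment']@NR,o['clock'])"; }
python3 -m inch '[0,0,0.0018,0,-0.1,0,0]' |head -1; st; python3 -m inch '[0,0,0.0006,0,0,0,0]' |head -1; st; python3 -c "
from h import *
s=snap('scene','s12');a=s['color'][:,:,::-1][165:205,390:430];cv2.imwrite('pics/z12.png',cv2.resize(a,(600,600),interpolation=cv2.INTER_NEAREST))"
```

```text
clock: 11.62
[-0.2596 -1.6164  3.0519] [  1.7933 -10.0679   2.7329] -0.5500774286926814 [-4.5802 -0.5788  0.0569] 11.625
clock: 11.75
[-0.282  -1.7394  3.0205] [ 0.0846 -1.5807  3.7994] -0.6054827930162404 [-1.9691  0.1874  0.0498] 11.75
```

View pics/z12.png

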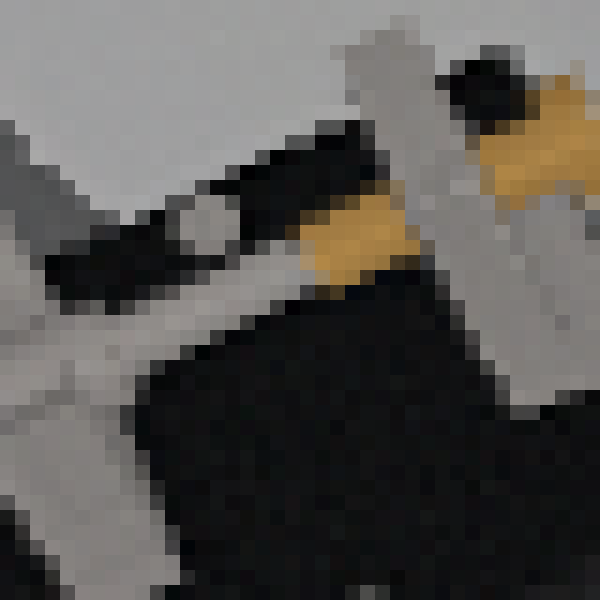

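The spigot is against the screw at (300,255), and the hand's force has relaxed with the shaft staying put. Opening.

```bash
python3 -m inch '[0,0,0,0,0,0,0.016, 0,0,0,0,0,0,0.024, 0,0,0,0,0,0,0.036, 0,0,0,0,0,0,0.036]'; python3 -c "
from h import *
s=snap('scene','s13');a=s['color'][:,:,::-1][165:205,390:430];cv2.imwrite('pics/z13.png',cv2.resize(a,(600,600),interpolation=cv2.INTER_NEAREST))"
```

```text
clock: 12.3
tool_pos: [0.5324, 0.0651, 0.2379]
orientation: [0.2, 62.5, 73.8]
force: [-0.4, -0.4, 0.9]
opening: 0.0344
```

View pics/z13.png

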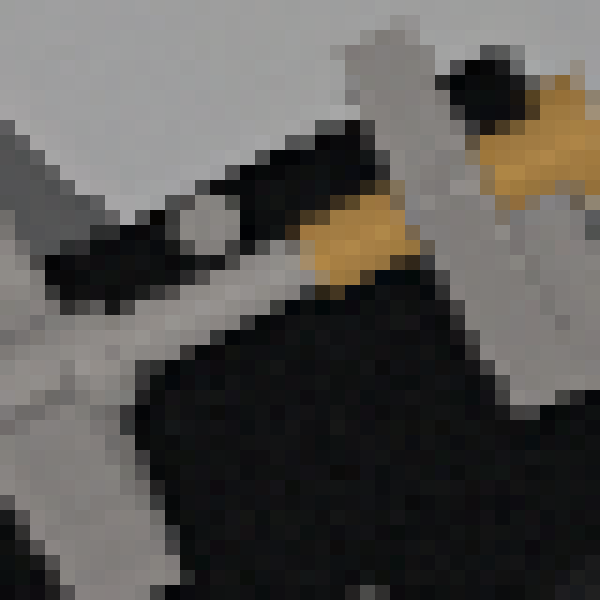

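The spigot end stays at (300,258) after the release. Retreating straight out of the slope.

```bash
python3 -m inch '[-0.01,0,0,0,0,0,0.036, -0.02,0,0,0,0,0,0.036, -0.03,0,0,0,0,0,0.036, -0.04,0,0,0,0,0,0.036, -0.04,0,-0.02,0,0,0,0.036, -0.02,0,-0.05,0,0,0,0.036, 0,0,-0.06,0,0,0,0.036, 0,0,-0.06,0,0,0,0.036, 0,0,0,0,0,0,0.036]'; python3 -c "
from h import *
s=snap('scene','s14');t=snap('top','t14');a=s['color'][:,:,::-1][150:250,320:450];cv2.imwrite('pics/z14.png',cv2.resize(a,(780,600),interpolation=cv2.INTER_CUBIC))
for n,s in(('s',s),('t',t)):
    q=((cloud(s)-N0)@NR)*1e3;w=s['color'].min(2)>90
    for lo in range(-80,86,8):
        m=(q[...,1]>lo)&(q[...,1]<lo+8)&(abs(q[...,0])<11)&(q[...,2]>-5)&(q[...,2]<12)&w
        if m.sum()>2:print(n,lo,m.sum(),q[m].min(0).round(1),np.median(q[m],0).round(1),q[m].max(0).round(1))
"
```

```text
clock: 13.48
tool_pos: [0.4606, -0.1785, 0.3074]
orientation: [-1.7, 62.6, 72.1]
force: [0.5, -0.5, -0.2]
opening: 0.0359
s -64 29 [ -5.3 -63.9  -2.3] [  4.1 -59.4   4.3] [  9.1 -56.    8.9]
s -56 12 [ -9.6 -55.5  -3.9] [ -5.9 -50.4   5.3] [  8.4 -48.8  11.3]
s -48 18 [-10.9 -47.5  -0.1] [ -7.5 -44.3   6.8] [ -3.4 -40.4  11.3]
s -40 35 [-10.4 -40.   -3.4] [  2.6 -36.3   5.2] [  9.1 -32.   11.6]
s -32 29 [ -4.9 -31.7  -0.9] [  4.  -28.    4.9] [  8.3 -24.    9.1]
s -24 25 [ -5.1 -23.3  -2.7] [  3.6 -19.9   4.8] [  8.3 -16.    8.6]
s -16 28 [ -5.6 -15.9  -3.1] [  4.3 -11.8   4.6] [ 7.3 -8.2 10.6]
s -8 31 [-5.6 -7.6 -2.8] [ 2.7 -3.9  4.2] [ 8.  -0.1  8.3]
s 0 28 [-6.6  0.2 -1.1] [2.6 4.2 4.1] [7.9 7.8 8.4]
s 8 28 [-5.1  8.  -0.6] [ 3.8 12.1  4. ] [ 7.2 15.9  7.9]
s 16 29 [-5.2 16.1 -3.4] [ 3.1 19.7  4.5] [ 8.1 24.   8.8]
s 24 28 [-5.2 24.1 -3.4] [ 3.1 27.6  4.2] [ 6.6 31.6  8.3]
s 32 26 [-10.6  32.   -0.1] [-0.3 35.8  6.3] [10.9 39.8  9.6]
s 40 27 [-10.6  40.4   1. ] [-7.6 44.5  6.5] [ 0.8 48.  11.6]
s 48 31 [-8.8 48.6 -4.4] [ 2.4 52.2  4.2] [ 9.6 55.9  9.1]
s 56 17 [-2.1 56.  -1.2] [ 1
[... 453 characters left out ...]
.9   5.5] [ 10.4 -33.5  11.9]
t -32 19 [ -6.5 -31.9   1.3] [ -0.4 -28.4   5.5] [  6.9 -24.2   9.1]
t -24 18 [ -6.5 -23.3   1.1] [ -0.5 -19.2   6.2] [  6.6 -16.2   9.5]
t -16 15 [ -6.1 -15.8   3.4] [ -0.2 -12.8   5.5] [ 6.1 -8.6  8.6]
t -8 20 [-7.  -7.8  0.1] [-1.5 -4.2  5.8] [ 6.1 -0.5  9.7]
t 0 16 [-6.9  0.4  3.2] [-0.8  4.3  5.9] [6.1 7.5 9.1]
t 8 18 [-6.9  8.6  1.3] [-0.8 11.5  5.8] [ 5.9 15.  10.1]
t 16 19 [-7.  16.5  1. ] [-1.1 20.4  5.6] [ 5.6 23.1 10.9]
t 24 18 [-7.  24.1  1.4] [-1.1 28.1  6. ] [ 5.9 31.7  8.2]
t 32 22 [-7.5 32.2  0.1] [-0.1 36.8  6.2] [ 8.1 40.   8.9]
t 40 22 [-8.8 40.7 -2.6] [ 1.1 44.2  6.9] [ 8.6 48.  11.4]
t 48 28 [-8.7 48.6 -0.8] [-1.3 52.1  6.5] [ 9.1 55.9 10.9]
```

View pics/z14.png

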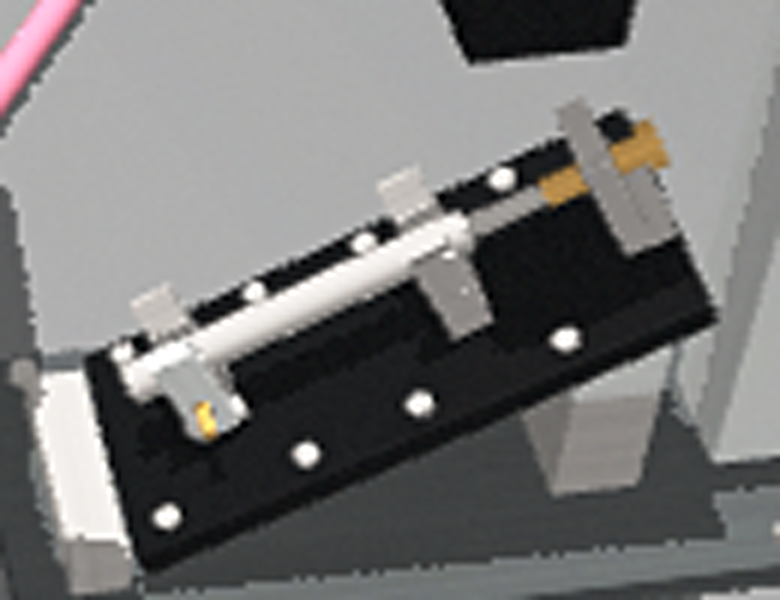

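View pics/s14.png

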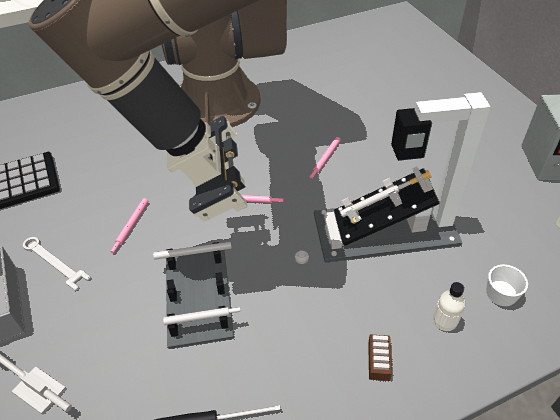

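After the retreat the shaft lies in both forks (body at zoom (130,380)–(470,225)), with the jaw leaf over it at (205,375) and the spigot meeting the screw at (545,190). Before handing in, I'll check the pins and the nut, and that the shaft isn't creeping.

Run:
```python
from h import *
a=pickle.load(open('s14.pkl','rb'));z=pickle.load(open('scene0.pkl','rb'));b=snap('scene','s15')
def cen(s,x0,x1,y0,y1,th):
    m=s['color'][y0:y1,x0:x1].min(2)>th;v,u=np.where(m);return np.round([u.mean()+x0,v.mean()+y0,m.sum()],2)
print('near pin',cen(z,160,245,305,325,185),cen(b,160,245,305,325,185))
print('far pin L',cen(z,150,190,243,262,185),cen(b,150,190,243,262,150))
d=cv2.absdiff(a['color'],b['color'])[165:250,320:440].max();print('nest change s14->s15',d)
for n,s in(('start',z),('end',b)):
    g=cloud(s);m=(abs(g[...,2]-.012)<.012)&(g[...,2]>.006)
    m[:245]=0;m[268:]=0;m[:,:290]=0;m[:,314:]=0;print('nut',n,g[m].mean(0),m.sum())
```

```text
near pin [198.65 314.29 394.  ] [199.86 314.5  455.  ]
far pin L [171.37 251.83 168.  ] [164.91 250.02 477.  ]
nest change s14->s15 117
nut start [ 0.5615 -0.0155  0.012 ] 130
nut end [ 0.5616 -0.0151  0.0121] 125
```

Run:
```python
from h import *
a=pickle.load(open('s14.pkl','rb'));b=pickle.load(open('s15.pkl','rb'))
d=cv2.absdiff(a['color'],b['color']).max(2);v,u=np.where(d[165:250,320:440]>30);print(len(v),sorted(zip(u+320,v+165))[:20])
c=np.hstack([cv2.resize(s['color'][:,:,::-1][165:205,390:430],(390,390),interpolation=cv2.INTER_NEAREST) for s in(a,b)]);cv2.imwrite('pics/z15.png',c)
```

```text
69 [(np.int64(320), np.int64(180)), (np.int64(321), np.int64(181)), (np.int64(322), np.int64(182)), (np.int64(322), np.int64(183)), (np.int64(322), np.int64(184)), (np.int64(323), np.int64(186)), (np.int64(323), np.int64(188)), (np.int64(323), np.int64(189)), (np.int64(323), np.int64(190)), (np.int64(324), np.int64(192)), (np.int64(324), np.int64(193)), (np.int64(324), np.int64(194)), (np.int64(324), np.int64(197)), (np.int64(325), np.int64(196)), (np.int64(325), np.int64(198)), (np.int64(325), np.int64(199)), (np.int64(325), np.int64(200)), (np.int64(325), np.int64(201)), (np.int64(325), np.int64(203)), (np.int64(325), np.int64(225))]
```

View pics/z15.png

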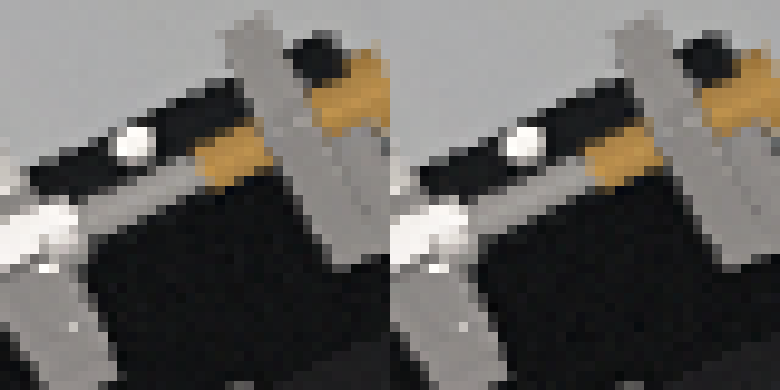

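The only changes are the arm's shadow edge, around column 325. The spigot still touches the screw at (195,165) in both crops and isn't creeping. Handing in.

```bash
python3 -c "
from plant import ctrl
print(ctrl.close_job())"
```

```text
the job is handed in; nothing more can be done
None
```

I loaded the shaft (the middle pin in the rack) into the sloping nest, thin end uphill, slid it up against the stop screw's sprung tip, let go and handed the job in. It took about 14 s of the 48 s allowed, and no verdict is reported.

**Seating:** Pushing past the jaw took about 11 N, and the shaft bottomed on the fork floors at 26 N. After release the pictures show it lying level along both forks, with the jaw over it. By depth its axis is about 0.5 mm off centre and parallel to the seat within about 0.01 rad. I never had a direct reading of the jaw angle, so "closed" rests on the pictures and heights.

**Stop contact:** Sliding friction was about 8 N. It rose by 1–2 N at the tip, and I stopped there without pushing to the solid end. That rise is close to the noise, so the pictures are the better evidence: the spigot covers the sprung tip, with no gap and no creep before hand-in. The contact force after release was not measured.

**Other parts:**
- **Nut:** it moved less than 1 mm.
- **Near pin:** no movement seen; its centroid shifted about 1 px, and the arm's shadow had changed the lighting.
- **Far pin:** the colour check did not agree between pictures because I used different thresholds, but by eye it lies where it was.

**Unresolved:** the near pin is the double-stepped one by its measured lengths (110 + 20 mm), but its second spigot never showed in the pictures. I chose the middle pin on its 120 + 25 mm lengths, and because all three pins then share the same centre along the rack.

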